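# Refit the hatch cover of the bench dust box under its flap

## Robot

A 6-joint arm with a two-finger parallel gripper is mounted at the origin on a cart in front of the work surface, level with it; the furniture and walls round the work are solid. World frame = base frame: x ahead of the robot, y to its left, z up, the work surface at z = 0. Lengths are in m, angles in rad, forces in N, time in s.
With the tool pointing down it reaches from about 0.25 to 0.85 m from the base axis. Payload 12.5 kg.
Tool frame: the origin (TCP) lies at the very end of the fingers, on their centre line; the grasp point (between the pads) lies 19 mm behind it (ctrl.grasp_offset is the distance from the TCP to the grasp point, in m); z points along the fingers, y is the line along which they close (so a half turn about z gives the same grasp; the last joint's range is limited). The gripper opens to 93 mm and grips with 3 to 60 N. Pads are 15 mm wide; open, the fingers measure 128 mm over their backs; the gripper's body (75 mm by 188 mm) begins 65 mm behind the grasp point.
Start: joints at [-1.263, 0.351, 1.652, -0, 1.139, -0.085], TCP at [0.211, -0.508, 0.219] pointing down, gripper open.
Joint ranges: [-2.75, 2.75], [-0.79, 2.1], [0.01, 2.65], [-1.57, 4.71], [0.07, 3.14], [-2.87, 2.87]. Speed limits (rad/s): [2.22, 2.22, 2.79, 3.14, 3.14, 3.14].

## Interface

Orientations are given as a rotation vector (axis times angle).
In Python, from bench import ctrl gives the robot as it stands.
- The arm moves only by the shell command python3 -m jog 'ROWS' [OPENING] [FORCE]. ROWS is JSON, a list that holds one entry, the list of rows, each a list of 6 numbers: the shift along the tool's x, y, z scaled (see below), then the turn, a rotation vector about the tool's x, y, z scaled (see below). In form: [[[x, y, z, rx, ry, rz], ...]]. A call has 1 to 10 rows; each row shifts and turns the commanded pose from where the row before left it, along the tool's axes as they then stand; what a row does not reach is not made up. The controller multiplies each number of a shift by 0.075 m and each number of a turn by 90 degrees. A row lasts 1/12 s, in which the tool goes at most 41.7 mm and 7.16 degrees, less where a joint would pass 70% of its speed; a pose out of reach is approached as far as the arm can. A call with a number of a shift or a turn outside -1 to 1 is refused whole. A call with a gripper value outside its range is refused whole. OPENING is the closure in counts, from 0 (fully open) to 255 (shut), set as the call begins (- or left out, the last holds). The fingers move at their own pace and stop on an object; FORCE is the grip in N (left out, the last holds). Time passes only in rows, so rows that do not move let the fingers close. It gives the time, the measured TCP pose, the force, the opening and the grip force at its end, in the units of the state.
- ctrl.get_obs(): the state, without advancing time (a new reading comes with each control period).
- ctrl.snapshot(name): name is "scene" or "side" or "wrist"; returns a dict with "color" (480x640x3 uint8, blue, green, red), "intrinsics" (3x3 intrinsics, pixels), "k1" (the pictures are not rectified: a ray, as slopes to the right and down, at radius r is drawn at 1 + k1 r^2 times it, then the intrinsics apply), "cam_to_world" (4x4, takes a point from camera to world coordinates); the wrist camera has in their place "mount" (4x4, takes a point from camera to tool coordinates, whose origin is the TCP and whose axes are the flange's). Camera axes: x right, y down, z forward; pixel columns grow to the right and rows downward; lengths in m; the calibration is good to about 2 mm. A picture is of the moment at which its call begins: read the wrist's pose just before it. There is no depth.
- ctrl.job_done(): hands the job in; it is judged then, once.
Trained networks look in a picture, given as the dict that the camera call returned (one of the last four; its "shot" number tells which), for a name from the list of things; names that differ only in an ending like _2 or _b are one class to them, and where a whole thing is asked for, a point or a joint stands for the part that bears it (a point fixed in the world has none). Each returns a list of dicts, best first, with "p" (0 to 1); they miss things now and then, are a little off and sometimes report something else, mostly with a low value. They report only what shows in the picture. A call takes as long as a camera call.
- ctrl.find_in(query, picture): "xyz" ([x, y, z] in m, in the coordinates of the camera as it stood for that picture, good to about 4 mm: the middle of the surface that is visible of it).
- ctrl.trace(query, picture): "mask" (480x640 bool, what is visible of it).
- ctrl.mark_of(query, picture): "xyz" ([x, y, z] in m, in the coordinates of the camera as it stood for that picture, good to about 4 mm: a listed point, or the origin of a listed thing).
The state is a dict: "time": time; "q": joint angles; "qd": joint speeds; "joint_efforts": joint torques, N m; "eef_pos": TCP position; "orientation": TCP orientation; "wrist_force": force on the tool from outside, world axes, zero at the start; "torque": the same for the moment, N m; "opening": finger opening in m; "finger_force": force on a finger pad.
Only numpy, scipy, OpenCV 4.12 (cv2) and the standard library are available. Lean on these libraries where they do the work, as an engineer would, in place of code of your own. Each camera call takes 0.05 s, during which the arm holds its last target. There are 200 camera calls.

## Task

The bench dust extractor has been cleaned and its hatch cover must go back on. First turn the red damper lever with the black knob a quarter turn to its closed stop, so that it points straight across the duct, to cut off the suction; then pick up the cover by its blue handle, lay it between the guides and slide its far edge under the hinged steel flap, all the way to the back stop, without lifting the flap (loose powder lies on it) and without disturbing the other things on the table. Finish while still holding the cover pressed down flat against its sprung seal, so that a colleague can fasten the latches: do not let go.

Things in the scene. Friction and masses are not known exactly. Their poses are not given: they have to be found in the camera images.
- dust_box: Blue-grey metal dust box, 240 (x) x 230 (y) mm, deck 70 mm high, fixed. Origin: centre of its underside; x points away from the robot to the flap side, y left, z up. A hinge housing stands 24 mm above the deck at x = 66 to 120 mm. On the right (-y) a duct leads round to a grey filter unit 250 mm high, 140 x 150 mm, centred at x = 220, y = -305 mm. The latches on the near face stay as they are.
- hatch_mid (a point): Middle of the open hatch (90 x 120 mm) at deck level: x = -35, y = 0, z = 70 mm in the dust box's frame. Beside it two aluminium guide strips, 7 mm high, run along x; their inner faces are at y = +-79 mm (4 mm clear each side of the cover) from x = -97 to +27 mm of the box, and flare outward from there to the near edge of the box at x = -120 mm.
- stop_mid (a point): Middle of the near face of the black back stop under the flap, at deck level: x = 27, y = 0, z = 70 mm in the dust box's frame. The stop is 8 mm high. The cover is home when its far edge meets this face.
- flap_edge (a point): Middle of the underside of the flap's free (near) edge; at rest 11 mm above the deck and 1.5 mm nearer than the dust box's origin. The flap is a steel plate 190 mm wide, 2.5 mm thick, hinged 63 mm farther back, held down only by its weight (120 g), resting on rubber pads outside the guides.
- flap (a joint): Flap angle in rad: 0 lying at rest, grows as the free edge is lifted (0.1 rad lifts the edge about 6 mm).
- seal (a joint): How far the black sprung rubber seal strip is pressed down, in m: 0 standing 3 mm proud of the deck, 0.003 pressed flush. It is 8 x 130 mm, lies across the near end of the hatch at x = -90 mm of the dust box, and needs about 6 N to be pressed flush (1.7 N to begin to move).
- cover_grip (a point): Centre of the blue handle bar of the loose grey metal cover, 33 mm above the cover's underside. Bar: 86 mm long (cover's y), 14 mm thick (x), 18 mm high; legs at its ends, 62 mm clear between. Cover: plate 125 (x) x 150 (y) x 4 mm, about 280 g, starting flat on the table left of the box. Axes: x to its far edge, z up. The bar is 82.5 mm from the far edge, 42.5 mm from the near edge.
- cover_far (a point): Middle of the cover's far edge at its underside: 82.5 mm along x from cover_grip and 33 mm below it. Same axes.
- damper (a joint): Angle of the damper lever in rad: 0 open (lever along the duct, pointing to -y of the dust box), 1.571 closed at the stop (lever across the duct, pointing to -x of the dust box, towards the robot). It grows clockwise as seen from above; it stays where it is left and turns with about 0.12 Nm.
- damper_knob (a point): Point on the axis of the upright black round knob near the end of the red damper lever, 15 mm below its top: 18 mm diameter, standing 32 mm above the lever bar, 68 mm from the lever's axis, point 109 mm above the table.
- damper_axis (a point): Point on the vertical axis of the damper lever, 110 mm above the table (x = -10, y = -180 mm of the dust box).
- label_jar: Open brown jar with a label, 85 mm diameter, 90 mm high, standing behind the work; bystander. Origin: centre of its underside.
- blue_scoop: Blue measuring scoop, 40 x 104 x 29 mm; bystander. Origin: centre of its underside.
- loose_cap: Brown screw cap lying open side up, 85 mm diameter, 20 mm high, right of the box near the front edge of the table; bystander. Origin: centre of its underside.

How it is judged:
On the way, in this order (a step that is already met when the one before it is completed fails the run):
1. the damper lever is turned to its closed stop (within 0.12 rad) (value of joint damper above 1.45 rad), for 0.2 s.
2. the cover's far edge is tucked at least 12 mm under the flap, between the guides (x of cover_far in the frame of dust_box above 0.0105 m and z of cover_far in the frame of dust_box between 0.066 and 0.079 m and y of cover_far in the frame of dust_box between -0.008 and 0.008 m), for 0.2 s.
At the end, for the whole second after the job is handed in: Damper within 0.12 rad of its closed stop; cover edge under the resting flap (under 0.03 rad), within 6 mm of the back stop and 8 mm of the middle; cover flat (3 mm, 0.03 rad) and still, the seal strip pressed down 2 of its 3 mm or more, the fingers still on the cover (over 2 N) (value of joint damper above 1.45 rad and x of cover_far in the frame of dust_box between 0.021 and 0.031 m and y of cover_far in the frame of dust_box between -0.008 and 0.008 m and z of cover_far in the frame of dust_box between 0.066 and 0.073 m and angle between the z axis of cover_far and the z axis of dust_box, either way round below 0.03 rad and value of joint seal above 0.002 m and value of joint flap below 0.03 rad and contact force between the fingers and cover above 2 N and linear speed of cover below 0.02 m/s); the arm keeps its last pose, push and grip.
It fails at once if the flap is lifted by more than 0.1 rad (about 6 mm at its edge) (value of joint flap above 0.1 rad).
It fails at once if the labelled jar, the scoop or the loose cap is moved by more than 30 mm (distance of any of label_jar, blue_scoop, loose_cap from where it was at the start of the episode above 0.03 m).
It also fails if it takes over 64 s, if anything falls off the work surface, if the arm or the gripper's body presses on something with over 40 N, if the wrist force passes 120 N, or if a joint passes its speed limit or range.

## Working session

There is one attempt and no reset: what is moved stays moved. The work goes in short steps, Python scripts to look and compute and a shell command to move; the robot and the scene stay as the last step left them, time stands still between calls to the robot, and variables do not carry over. Pictures are saved under pics/ and viewed, at most 11 in all, crops included, and the job is handed in when it is done.

```bash
ls; mkdir -p pics
cat > h.py <<'E'
import numpy as np, cv2
from scipy.spatial.transform import Rotation as R
from bench import ctrl
def T(o):
    M=np.eye(4);M[:3,:3]=R.from_rotvec(o["orientation"]).as_matrix();M[:3,3]=o["eef_pos"];return M
def snap(n):
    o=ctrl.get_obs();s=ctrl.snapshot(n)
    s["W"]=T(o)@np.array(s["mount"]) if n=="wrist" else np.array(s["cam_to_world"])
    return s
def mark(s,q,f="mark_of"):
    r=getattr(ctrl,f)(q,s)
    return [(round(d["p"],2),np.round((s["W"]@np.append(d["xyz"],1))[:3],4)) for d in r[:2]]
def px(s,p):
    c=np.linalg.inv(s["W"])@np.append(p,1);u=c[:2]/c[2];u=u*(1+s["k1"]*(u@u));return (np.array(s["intrinsics"])@np.append(u,1))[:2]
def ray(s,uv,z):
    K=np.array(s["intrinsics"]);d=np.array([(uv[0]-K[0,2])/K[0,0],(uv[1]-K[1,2])/K[1,1]]);u=d.copy()
    for _ in range(20): u=d/(1+s["k1"]*(u@u))
    v=s["W"][:3,:3]@np.append(u,1);c=s["W"][:3,3];return c+v*(z-c[2])/v[2]
def st():
    o=ctrl.get_obs();print({k:np.round(o[k],4).tolist() for k in ("time","q","eef_pos","orientation","wrist_force","opening","finger_force")})
E
python3 - <<'E'
from h import *
st(); print(np.round(T(ctrl.get_obs())[:3,:3],3))
for n in ("scene","side"):
    s=snap(n);cv2.imwrite(f"pics/{n}0.png",s["color"]);print(n)
    for q in ("dust_box","hatch_mid","stop_mid","flap_edge","cover_grip","cover_far","damper_knob","damper_axis","label_jar","blue_scoop","loose_cap"): print(q,mark(s,q))
E
```

```text
pics
{'time': 0.0, 'q': [-1.2626, 0.3512, 1.6524, -0.0, 1.1391, -0.0846], 'eef_pos': [0.2104, -0.5078, 0.2181], 'orientation': [-3.0801, -0.6128, 0.0002], 'wrist_force': [0.2265, -0.0363, -0.6056], 'opening': 0.0928, 'finger_force': 0.0}
[[ 0.924  0.383 -0.   ]
 [ 0.383 -0.924  0.001]
 [ 0.    -0.001 -1.   ]]
scene
dust_box [(0.9, array([ 0.5297, -0.0713, -0.0047]))]
hatch_mid [(0.97, array([ 0.4986, -0.068 ,  0.0685]))]
stop_mid [(0.65, array([ 0.5579, -0.0733,  0.0691])), (0.38, array([ 0.372 , -0.4253,  0.0023]))]
flap_edge []
cover_grip []
cover_far []
damper_knob []
damper_axis []
label_jar [(0.64, array([0.7446, 0.0658, 0.0037]))]
blue_scoop [(0.44, array([ 0.6778,  0.2576, -0.0031]))]
loose_cap [(0.62, array([ 0.3714, -0.4248,  0.0047]))]
side
dust_box [(0.86, array([ 0.5349, -0.0699,  0.0033])), (0.61, array([ 0.5569, -0.0712,  0.0698]))]
hatch_mid [(0.55, array([ 0.4955, -0.068 ,  0.076 ]))]
stop_mid [(0.77, array([ 0.5556, -0.0726,  0.0732])), (0.71, array([0.5169, 0.2625, 0.0033]))]
flap_edge [(0.56, array([ 0.5248, -0.0684,  0.0783]))]
cover_grip [(0.71, array([0.4409, 0.2276, 0.0331]))]
cover_far [(0.94, array([0.5178, 0.2588, 0.0019]))]
damper_knob [(0.45, array([ 0.5179, -0.3204,  0.1114])), (0.31, array([ 5.167e-01,  2.609e-01, -3.000e-04]))]
damper_axis [(0.89, array([ 0.523 , -0.2514,  0.1126]))]
label_jar [(0.59, array([7.481e-01, 5.940e-02, 4.000e-04]))]
blue_scoop [(0.73, array([6.814e-01, 2.627e-01, 6.000e-04]))]
loose_cap [(0.96, array([ 0.3753, -0.4225,  0.0059]))]
```

View pics/scene0.png

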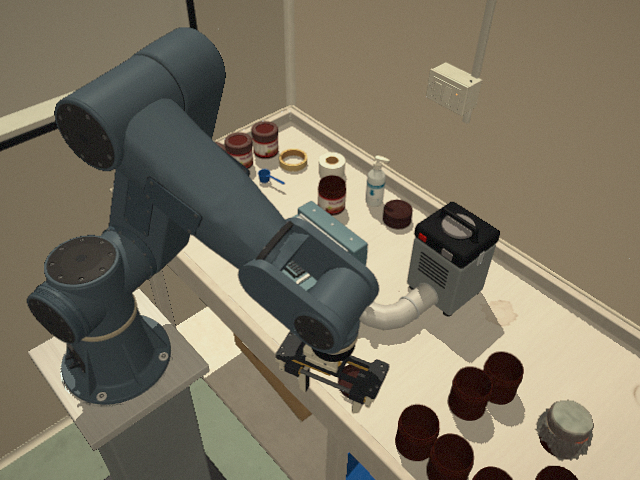

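View pics/side0.png

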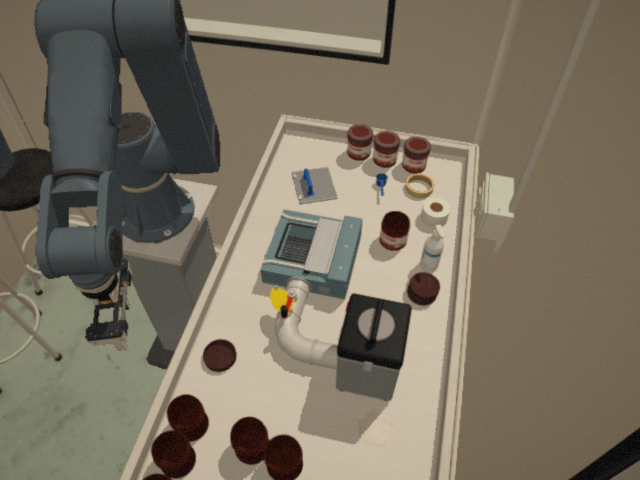

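The side view shows the box at about (310,250), the cover with its blue handle at (313,185), the lever and knob at (288,305), and the loose cap at (220,355). In the scene view the arm hides the work. I'm moving above the damper for a close look.

```bash
python3 -m jog '[[[0.45,-0.16,-0.11,0,0,0],[0.45,-0.16,-0.11,0,0,0],[0.45,-0.16,-0.11,0,0,0],[0.45,-0.16,-0.11,0,0,0],[0.45,-0.16,-0.11,0,0,0],[0.45,-0.16,-0.11,0,0,0],[0.45,-0.16,-0.11,0,0,0],[0.45,-0.16,-0.11,0,0,0],[0.45,-0.16,-0.11,0,0,0],[0.45,-0.16,-0.11,0,0,0]]]'
python3 -m jog '[[[0,0,0,0,0,-0.075],[0,0,0,0,0,-0.075],[0,0,0,0,0,-0.075],[0,0,0,0,0,-0.075],[0,0,0,0,0,-0.075],[0,0,0,0,0,-0.075],[0,0,0,0,0,-0.075],[0,0,0,0,0,-0.075],[0,0,0,0,0,-0.075],[0,0,0,0,0,-0.075]]]' 150
python3 -m jog '[[[0,0,0,0,0,0],[0,0,0,0,0,0],[0,0,0,0,0,0]]]'
python3 - <<'E'
from h import *
st(); print(np.round(T(ctrl.get_obs())[:3,:3],3))
for n in ("wrist","side","scene"):
    s=snap(n);print(n)
    if n=="wrist": cv2.imwrite(f"pics/w1.png",s["color"])
    for q in ("dust_box","hatch_mid","stop_mid","flap_edge","damper_knob","damper_axis","cover_grip","cover_far"): print(q,mark(s,q))
E
```

```text
time: 2.03
eef_pos: [0.4775, -0.2665, 0.3017]
orientation: [3.081, 0.613, 0.0]
wrist_force: [0.0, -1.3, -0.3]
opening: 0.0928
finger_force: 0.0
time: 2.87
eef_pos: [0.4764, -0.268, 0.3011]
orientation: [-2.215, -2.228, -0.0]
wrist_force: [0.3, 0.5, -0.6]
opening: 0.0387
finger_force: 0.0
time: 3.12
eef_pos: [0.4764, -0.268, 0.3011]
orientation: [2.226, 2.217, 0.0]
wrist_force: [0.5, 0.4, -0.1]
opening: 0.0384
finger_force: 0.0
{'time': 3.1167, 'q': [-0.5977, 0.2724, 1.5522, 0.0, 1.3169, -0.5939], 'eef_pos': [0.4764, -0.268, 0.3011], 'orientation': [2.2256, 2.2172, 0.0], 'wrist_force': [0.5012, 0.4155, -0.1036], 'opening': 0.0384, 'finger_force': 0.0}
[[ 0.004  1.     0.   ]
 [ 1.    -0.004  0.   ]
 [ 0.     0.    -1.   ]]
wrist
dust_box [(0.88, array([ 0.532 , -0.0725,  0.    ]))]
hatch_mid [(0.64, array([ 0.497 , -0.0657,  0.0727]))]
stop_mid [(0.75, array([ 0.5593, -0.0669,  0.0675]))]
flap_edge [(0.69, array([ 0.5361, -0.0689,  0.0822]))]
damper_knob [(0.78, array([ 0.5249, -0.3163,  0.1149]))]
damper_axis [(0.7, array([ 0.3718, -0.4278,  0.    ])), (0.6, array([ 0.5203, -0.2533, 
[... 350 characters left out ...]
04, -0.2482,  0.1126])), (0.21, array([0.4397, 0.2271, 0.034 ]))]
cover_grip [(0.91, array([0.4398, 0.2245, 0.0357])), (0.49, array([ 0.497 , -0.0725,  0.0713]))]
cover_far [(0.59, array([0.5178, 0.2598, 0.001 ]))]
scene
dust_box [(0.97, array([ 0.5331, -0.0724, -0.0027]))]
hatch_mid [(0.67, array([ 0.4982, -0.0689,  0.0673]))]
stop_mid [(0.77, array([ 0.5596, -0.0733,  0.0672]))]
flap_edge [(0.9, array([ 0.5292, -0.0665,  0.0815]))]
damper_knob [(0.57, array([ 0.5197, -0.3156,  0.1096]))]
damper_axis [(0.77, array([ 0.5217, -0.2502,  0.1099]))]
cover_grip [(0.87, array([0.4425, 0.2301, 0.0344]))]
cover_far [(0.73, array([0.5216, 0.2551, 0.0025])), (0.71, array([ 0.5302, -0.0729, -0.0021]))]
```

View pics/w1.png

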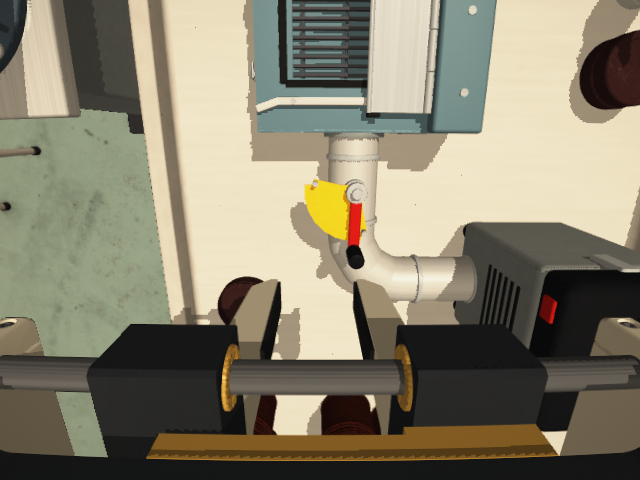

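The wrist view shows the box edge level in the picture (yaw near 0), the lever pivot at (356,190) and the knob top at about (356,257).

Run:
```python
from h import *
s=snap("wrist")
print(ray(s,(356,258),.124),ray(s,(356,190),.105),ray(s,(356,190),.095))
for z in (.07,):
  print(ray(s,(257,132),z),ray(s,(480,132),z), ray(s,(254,0),z))
m=ctrl.trace("damper_knob",s)
for d in m[:2]: 
  ys,xs=np.nonzero(d["mask"]);print(d["p"],xs.min(),xs.max(),ys.min(),ys.max())
```

```text
[ 0.51968308 -0.31347189  0.124     ] [ 0.51940116 -0.2440425   0.105     ] [ 0.52054983 -0.24562943  0.095     ]
[ 0.41171215 -0.18507135  0.07      ] [ 0.66017594 -0.18386543  0.07      ] [ 0.41412784 -0.05543243  0.07      ]
0.86 346 366 182 268
```

```bash
python3 -m jog '[[[-0.33,0.29,0,0,0,0],[-0.33,0.29,0,0,0,0],[0,0,0.4,0,0,0],[0,0,0.4,0,0,0],[0,0,0.4,0,0,0],[0,0,0.4,0,0,0],[0,0,0.4,0,0,0],[0,0,0.4,0,0,0],[0,0,0.3,0,0,0],[0,0,0,0,0,0]]]'
python3 -m jog '[[[0,0,0,0,0,0],[0,0,0,0,0,0],[0,0,0,0,0,0],[0,0,0,0,0,0],[0,0,0,0,0,0]]]' 255 20
python3 - <<'E'
from h import *
st(); s=snap("wrist");cv2.imwrite("pics/w2.png",s["color"])
E
```

```text
time: 5.4
eef_pos: [0.5179, -0.3161, 0.0942]
orientation: [-2.216, -2.217, 0.002]
wrist_force: [-0.5, -0.1, 0.4]
opening: 0.0384
finger_force: 0.0
time: 5.82
eef_pos: [0.5201, -0.3182, 0.1004]
orientation: [2.22, 2.22, -0.001]
wrist_force: [-4.1, -0.2, 4.9]
opening: 0.0173
finger_force: 20.0
{'time': 5.8167, 'q': [-0.625, 0.5933, 1.5894, -0.0008, 0.9571, -0.6248], 'eef_pos': [0.5201, -0.3182, 0.1004], 'orientation': [2.2198, 2.2204, -0.0006], 'wrist_force': [-4.0875, -0.2344, 4.8514], 'opening': 0.0173, 'finger_force': 20.0025}
```

View pics/w2.png

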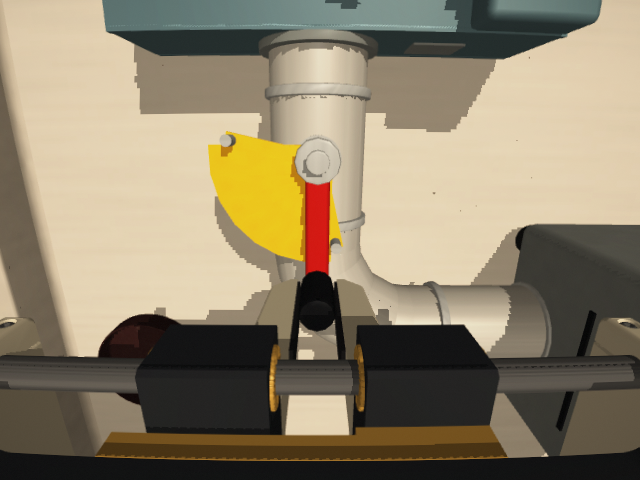

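The knob is between the pads at (317,300). Now the arc: 13 equal steps.

```bash
python3 -m jog '[[[0.007,-0.109,0,0,0,0.077],[0.007,-0.109,0,0,0,0.077],[0.007,-0.109,0,0,0,0.077],[0.007,-0.109,0,0,0,0.077],[0.007,-0.109,0,0,0,0.077],[0.007,-0.109,0,0,0,0.077],[0.007,-0.109,0,0,0,0.077]]]'
python3 -m jog '[[[0.007,-0.109,0,0,0,0.077],[0.007,-0.109,0,0,0,0.077],[0.007,-0.109,0,0,0,0.077],[0.007,-0.109,0,0,0,0.077],[0.007,-0.109,0,0,0,0.077],[0.007,-0.109,0,0,0,0.077],[0,-0.03,0,0,0,0],[0,0,0,0,0,0],[0,0,0,0,0,0],[0,0,0,0,0,0]]]'
python3 - <<'E'
from h import *
st(); s=snap("wrist");cv2.imwrite("pics/w3.png",s["color"])
for n in ("wrist","side"):
  s=snap(n);print(mark(s,"damper_knob"),mark(s,"damper_axis"))
E
```

```text
time: 6.45
eef_pos: [0.4695, -0.2954, 0.1003]
orientation: [2.938, 1.103, 0.002]
wrist_force: [-0.6, -1.1, 4.2]
opening: 0.0175
finger_force: 20.0
time: 7.28
eef_pos: [0.4524, -0.2491, 0.1003]
orientation: [3.138, -0.002, 0.002]
wrist_force: [-9.3, -10.9, 6.4]
opening: 0.0177
finger_force: 20.0
{'time': 7.2833, 'q': [-0.5922, 0.4495, 1.8428, -0.0034, 0.8464, 0.9821], 'eef_pos': [0.4524, -0.2491, 0.1003], 'orientation': [3.1378, -0.0019, 0.0016], 'wrist_force': [-9.3472, -10.9277, 6.4326], 'opening': 0.0177, 'finger_force': 20.0079}
[(0.61, array([ 0.4577, -0.2498,  0.1144]))] [(0.7, array([ 0.5182, -0.2506,  0.1169]))]
[(0.49, array([ 0.4535, -0.2499,  0.1122]))] [(0.56, array([ 0.5195, -0.251 ,  0.115 ])), (0.25, array([ 0.5553, -0.0749,  0.0679]))]
```

View pics/w3.png

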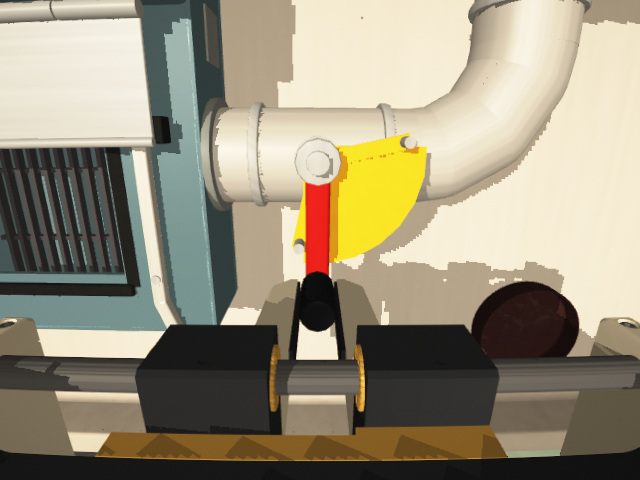

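The lever now points to −x against the stop pin at (300,245), with 11 N of side force confirming it. Release, rise and go to the cover.

```bash
python3 -m jog '[[[0,0,0,0,0,0],[0,0,0,0,0,0],[0,0,0,0,0,0],[0,0,-0.4,0,0,0],[0,0,-0.4,0,0,0],[0,0,-0.4,0,0,0],[0,0,-0.4,0,0,0],[0,0,-0.4,0,0,0]]]' 150
python3 -m jog '[[[0,-0.5,0,0,0,0],[0,-0.5,0,0,0,0],[0,-0.5,0,0,0,0],[0,-0.5,0,0,0,0],[0,-0.5,0,0,0,0],[0,-0.5,0,0,0,0],[0,-0.5,0,0,0,0],[0,-0.5,0,0,0,0],[0,-0.5,0,0,0,0],[0,-0.5,0,0,0,0]]]'
python3 -m jog '[[[0,-0.5,0,0,0,0],[0,-0.5,0,0,0,0],[0,0,0,0,0,-0.079],[0,0,0,0,0,-0.079],[0,0,0,0,0,-0.079],[0,0,0,0,0,-0.079],[0,0,0,0,0,-0.079],[0,0,0,0,0,-0.079],[0,0,0,0,0,-0.079],[0,0,0,0,0,-0.079]]]'
python3 -m jog '[[[0,0,0,0,0,-0.079],[0,0,0,0,0,-0.079],[0,0,0,0,0,-0.079],[0,0,0,0,0,-0.079],[0,0,0,0,0,-0.079],[0,0,0,0,0,-0.079],[0,0,0,0,0,-0.079],[0,0,0,0,0,-0.079],[0,0,0,0,0,0]]]' 110
python3 - <<'E'
from h import *
st()
for n in ("wrist","side","scene"):
  s=snap(n);print(mark(s,"cover_grip"),mark(s,"cover_far"),mark(s,"damper_knob"))
  if n=="wrist": cv2.imwrite("pics/w4.png",s["color"])
E
```

```text
time: 8.3
eef_pos: [0.4523, -0.2468, 0.2505]
orientation: [-3.142, 0.002, -0.001]
wrist_force: [-0.4, -0.7, -0.9]
opening: 0.0385
finger_force: 0.0
time: 9.13
eef_pos: [0.4525, 0.1299, 0.2491]
orientation: [-3.141, 0.002, -0.001]
wrist_force: [0.8, 0.2, 0.4]
opening: 0.0381
finger_force: 0.0
time: 9.97
eef_pos: [0.4529, 0.2031, 0.2489]
orientation: [-2.759, -1.503, -0.001]
wrist_force: [-0.4, 0.5, -0.1]
opening: 0.0382
finger_force: 0.0
time: 10.72
eef_pos: [0.4529, 0.203, 0.2489]
orientation: [-1.71, -2.635, -0.001]
wrist_force: [-0.3, 0.3, 0.8]
opening: 0.0525
finger_force: 0.0
{'time': 10.7167, 'q': [0.3275, 0.2205, 1.7498, 0.0002, 1.171, -0.0919], 'eef_pos': [0.4529, 0.203, 0.2489], 'orientation': [-1.7104, -2.6352, -0.0005], 'wrist_force': [-0.2521, 0.3295, 0.777], 'opening': 0.0525, 'finger_force': 0.0}
[] [(0.81, array([ 0.5197,  0.2591, -0.0013]))] []
[(0.84, array([0.4408, 0.2272, 0.033 ])), (0.67, array([ 0.4947, -0.0739,  0.0717]))] [(0.91, array([5.188e-01, 2.603e-01, 5.000e-04]))] []
[(0.66, array([0.4408, 0.227 , 0.032 ]))] [(0.61, array([0.5163, 0.2567, 0.0007])), (0.57, array([ 0.4542, -0.2466,  0.1121]))] [(0.8, array([ 0.4527, -0.2487,  0.1114]))]
```

View pics/w4.png

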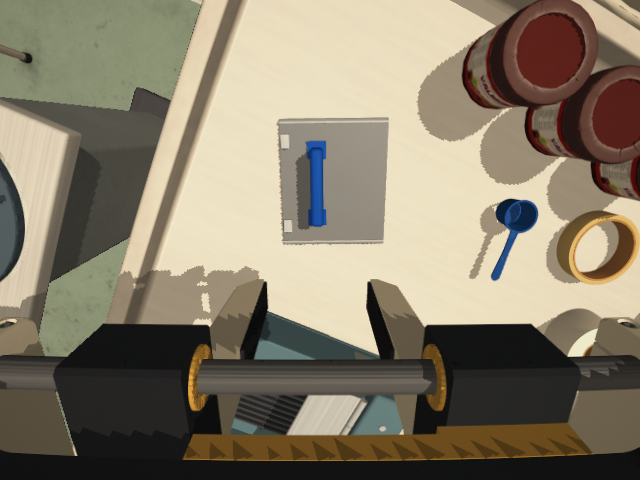

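The cover lies almost square to the picture, its corners at (279,119), (388,119), (385,241) and (282,242), with the bar centre at (317,184).

Run:
```python
from h import *
s=snap("wrist");t=T(ctrl.get_obs());print(np.round(t[:3,:3],3))
P=[ray(s,u,.004)[:2] for u in ((279,119),(388,119),(385,242),(282,243))]
print(np.round(P,4))
P=np.array(P); c=P.mean(0)
for a,b in ((0,1),(3,2),(3,0),(2,1)):
  d=P[b]-P[a];print(np.linalg.norm(d),np.degrees(np.arctan2(d[1],d[0])))
g=ray(s,(317,183),.042);print(c,g)
cx=np.array([np.cos(.38),np.sin(.38)]);print("grip from plate",c-.02*cx)
```

```text
[[-0.401  0.916 -0.   ]
 [ 0.916  0.401 -0.   ]
 [ 0.    -0.    -1.   ]]
[[0.3762 0.2746]
 [0.4893 0.3245]
 [0.5525 0.1922]
 [0.4348 0.1392]]
0.12366022002466927 23.776158568365407
0.12914984030780988 24.268806532060676
0.14758510209818257 113.39874042699776
0.14654094083277117 115.54084308866655
[0.46320075 0.23262011] [0.44263888 0.23026162 0.042     ]
grip from plate [0.44462746 0.2252017 ]
```

```bash
python3 -m jog '[[[0.36,0,0,0,0,0],[0,0,0.4,0,0,0],[0,0,0.4,0,0,0],[0,0,0.4,0,0,0],[0,0,0.4,0,0,0],[0,0,0.4,0,0,0],[0,0,0.4,0,0,0],[0,0,0.4,0,0,0],[0,0,0.3,0,0,0],[0,0,0,0,0,0]]]'
python3 -m jog '[[[0,0,0,0,0,0],[0,0,0,0,0,0],[0,0,0,0,0,0],[0,0,0,0,0,0],[0,0,0,0,0,0],[0,0,0,0,0,0]]]' 255 45
python3 - <<'E'
from h import *
for n in ("side","scene"):
  s=snap(n);print(mark(s,"cover_grip"),mark(s,"cover_far"))
E
```

```text
time: 12.2
eef_pos: [0.44, 0.2266, 0.0126]
orientation: [-1.717, -2.627, 0.008]
wrist_force: [-1.0, -0.4, 0.3]
opening: 0.0531
finger_force: 0.0
time: 12.7
eef_pos: [0.4425, 0.2277, 0.0168]
orientation: [1.718, 2.629, 0.002]
wrist_force: [0.1, 0.4, 0.3]
opening: 0.0175
finger_force: 0.0
[(0.86, array([0.4397, 0.2255, 0.0314]))] []
[(0.87, array([0.4438, 0.2317, 0.0347]))] [(0.92, array([0.5202, 0.2579, 0.0049])), (0.17, array([ 0.5308, -0.0672, -0.0031]))]
```

```bash
python3 -m jog '[[[0,0,0.02,0,0,0],[0,0,0,0,0,0],[0,0,0,0,0,0]]]'
python3 -m jog '[[[0,0,-0.4,0,0,0],[0,0,-0.4,0,0,0],[0,0,-0.4,0,0,0],[0,0,-0.4,0,0,0],[0,0,-0.4,0,0,0],[0,0,0,0,0,0],[0,0,0,0,0,0]]]'
python3 - <<'E'
from h import *
st()
for n in ("side","scene"):
  s=snap(n);print(mark(s,"cover_grip"),mark(s,"cover_far"))
E
```

```text
time: 13.25
eef_pos: [0.4424, 0.2277, 0.0165]
orientation: [1.718, 2.63, 0.0]
wrist_force: [-8.9, -3.5, 32.0]
opening: 0.0132
finger_force: 45.0
time: 13.83
eef_pos: [0.4425, 0.2277, 0.1654]
orientation: [1.718, 2.629, 0.003]
wrist_force: [0.3, -0.3, -4.7]
opening: 0.0133
finger_force: 45.0
{'time': 13.8333, 'q': [0.3816, 0.322, 1.8405, 0.0, 0.9769, -0.0316], 'eef_pos': [0.4425, 0.2277, 0.1654], 'orientation': [1.7178, 2.6288, 0.0029], 'wrist_force': [0.3457, -0.2533, -4.7034], 'opening': 0.0133, 'finger_force': 44.962}
[(0.68, array([0.4407, 0.224 , 0.181 ]))] [(0.91, array([0.5184, 0.2599, 0.1524]))]
[(0.95, array([0.4433, 0.2272, 0.1805]))] []
```

```bash
python3 -m jog '[[[0,0,0,0,0,0.066],[0,0,0,0,0,0.066],[0,0,0,0,0,0.066],[0,0,0,0,0,0.065],[0,-0.13,0,0,0,0],[-0.4,0,0,0,0,0],[-0.4,0,0,0,0,0],[-0.4,0,0,0,0,0],[-0.4,0,0,0,0,0],[-0.4,0,0,0,0,0]]]'
python3 -m jog '[[[-0.4,0,0,0,0,0],[-0.4,0,0,0,0,0],[-0.4,0,0,0,0,0],[-0.4,0,0,0,0,0],[-0.36,0,0,0,0,0],[0,0,0.3,0,0,0],[0,0,0.24,0,0,0],[0,0,0,0,0,0],[0,0,0,0,0,0],[0,0,0,0,0,0]]]'
python3 - <<'E'
from h import *
st();print(np.round(T(ctrl.get_obs())[:3,:3],4))
for n in ("wrist","side","scene"):
  s=snap(n);print(n,[(q,mark(s,q)) for q in ("cover_grip","cover_far","flap_edge","dust_box","damper_knob")])
  cv2.imwrite(f"pics/{n}5.png",s["color"])
E
```

```text
time: 14.97
eef_pos: [0.4314, 0.0764, 0.1642]
orientation: [-2.216, -2.226, 0.001]
wrist_force: [1.3, -0.1, -3.2]
opening: 0.0137
finger_force: 45.0
time: 15.8
eef_pos: [0.4326, -0.0691, 0.1248]
orientation: [2.219, 2.224, 0.0]
wrist_force: [-0.5, -0.2, -2.8]
opening: 0.0135
finger_force: 45.0
{'time': 15.8, 'q': [-0.2649, 0.287, 2.0185, 0.0001, 0.8356, -0.267], 'eef_pos': [0.4326, -0.0691, 0.1248], 'orientation': [2.2189, 2.2235, 0.0003], 'wrist_force': [-0.4873, -0.2111, -2.8282], 'opening': 0.0135, 'finger_force': 44.9621}
[[-2.1e-03  1.0e+00  4.0e-04]
 [ 1.0e+00  2.1e-03 -1.0e-04]
 [-1.0e-04  4.0e-04 -1.0e+00]]
wrist [('cover_grip', [(0.69, array([ 0.4349, -0.0732,  0.1405]))]), ('cover_far', [(0.71, array([ 0.5167, -0.0703,  0.1081]))]), ('flap_edge', [(0.78, array([ 0.5355, -0.0719,  0.0794]))]), ('dust_box', []), ('damper_knob', [])]
side [('cover_grip', [(0.55, array([ 0.4316, -0.0698,  0.1388])), (0.45, array([ 0.521 , -0.2503,  0.1134]))]), ('cover_far', [(0.67, array([ 0.515 , -0.0684,  0.1071]))]), ('flap_edge', [(0.95, array([ 0.5258, -0.0682,  0.0804])), (0.68, array([ 0.5208, -0.2506,  0.1144]))]), ('dust_box', [(0.86, array([ 0.5301, -0.0693,  0.0033])), (0.54, array([ 0.4972, -0.07  ,  0.0723]))]), ('damper_knob', [(0.72, array([ 0.4527, -0.2505,  0.1129]))])]
scene [('cover_grip', [(0.73, array([ 0.4313, -0.0669,  0.1397]))]), ('cover_far', [(0.69, array([ 0.518 , -0.0766,  0.1104])), (0.33, array([ 0.5214, -0.2487,  0.1079]))]), ('flap_edge', [(0.96, array([ 0.5298, -0.0657,  0.0839])), (0.59, array([ 0.4526, -0.2477,  0.1113]))]), ('dust_box', [(0.58, array([ 0.5304, -0.0684, -0.0024]))]), ('damper_knob', [(0.67, array([ 0.4509, -0.2465,  0.106 ]))])]
```

View pics/wrist5.png

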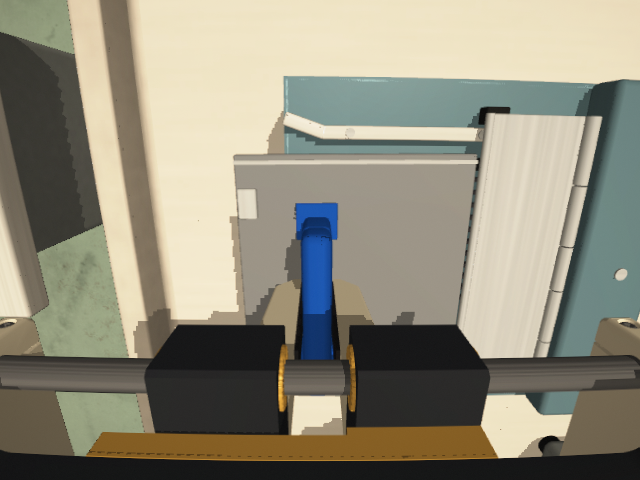

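The wrist view shows the cover's left edge running from (235,155) to (478,158), the left guide's inner edge from (325,139) to (480,140), and the flap edge from (484,115) down. Checking the lateral fit and yaw.

Run:
```python
from h import *
s=snap("wrist")
for u,z in (((234,155),.112),((479,156),.112),((479,160),.112),((235,160),.112),((330,126),.077),((478,128),.077),((330,139),.077),((478,140),.077),((285,76),.07),((585,83),.07),((484,115),.0835),((461,322),.112),((479,158),.112)): print(u,np.round(ray(s,u,z),4))
i=s["color"];print(i.shape);c=cv2.resize(i[60:180,220:500],None,fx=2.8,fy=2.8,interpolation=cv2.INTER_CUBIC);cv2.imwrite("pics/crop5.png",c)
```

```text
(234, 155) [0.392  0.0016 0.112 ]
(479, 156) [0.5168 0.0015 0.112 ]
(479, 160) [ 5.17e-01 -5.00e-04  1.12e-01]
(235, 160) [ 0.3923 -0.0009  0.112 ]
(330, 126) [0.4417 0.0162 0.077 ]
(478, 128) [0.5303 0.0158 0.077 ]
(330, 139) [0.4418 0.0088 0.077 ]
(478, 140) [0.5312 0.0088 0.077 ]
(285, 76) [0.4152 0.0447 0.07  ]
(585, 83) [0.5969 0.0435 0.07  ]
(484, 115) [0.53   0.0229 0.0835]
(461, 322) [ 0.5194 -0.0943  0.112 ]
(479, 158) [5.169e-01 5.000e-04 1.120e-01]
(480, 640, 3)
```

View pics/crop5.png

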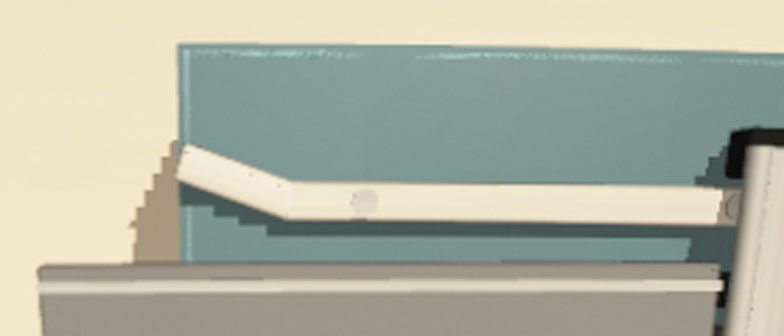

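The cover sits about 3 mm right of centre: its gap to the left guide is 7 mm where 4 mm is due. Shift left and lower to about 3 mm above the deck.

```bash
python3 -m jog '[[[0.04,0,0,0,0,0],[0,0,0.2,0,0,0],[0,0,0.2,0,0,0],[0,0,0.05,0,0,0],[0,0,0,0,0,0],[0,0,0,0,0,0],[0,0,0,0,0,0]]]'
python3 - <<'E'
from h import *
s=snap("wrist");st();cv2.imwrite("pics/w6.png",s["color"])
for n in ("side","scene"):
  s=snap(n);print(n,[(q,mark(s,q)) for q in ("cover_grip","cover_far","flap_edge","dust_box")])
E
```

```text
time: 17.33
eef_pos: [0.4329, -0.0665, 0.091]
orientation: [2.221, 2.221, 0.001]
wrist_force: [0.5, -0.2, -1.8]
opening: 0.0134
finger_force: 45.0
{'time': 17.3833, 'q': [-0.2589, 0.3488, 2.0427, -0.0, 0.7489, -0.259], 'eef_pos': [0.4329, -0.0665, 0.091], 'orientation': [2.2206, 2.2209, 0.0009], 'wrist_force': [0.6529, 0.7371, -3.3087], 'opening': 0.0139, 'finger_force': 44.962}
side [('cover_grip', [(0.55, array([ 0.4313, -0.0636,  0.1069])), (0.46, array([ 0.5569, -0.0715,  0.0688]))]), ('cover_far', [(0.91, array([ 0.5148, -0.0658,  0.0766]))]), ('flap_edge', [(0.74, array([ 0.5246, -0.0651,  0.08  ])), (0.69, array([0.747 , 0.0627, 0.0013]))]), ('dust_box', [(0.89, array([ 0.532 , -0.0694,  0.0078]))])]
scene [('cover_grip', [(0.7, array([ 0.4319, -0.0668,  0.1099]))]), ('cover_far', [(0.77, array([ 0.517 , -0.0709,  0.0777]))]), ('flap_edge', [(0.7, array([ 0.5311, -0.068 ,  0.0811]))]), ('dust_box', [(0.55, array([ 0.533 , -0.0709, -0.0008]))])]
```

View pics/w6.png

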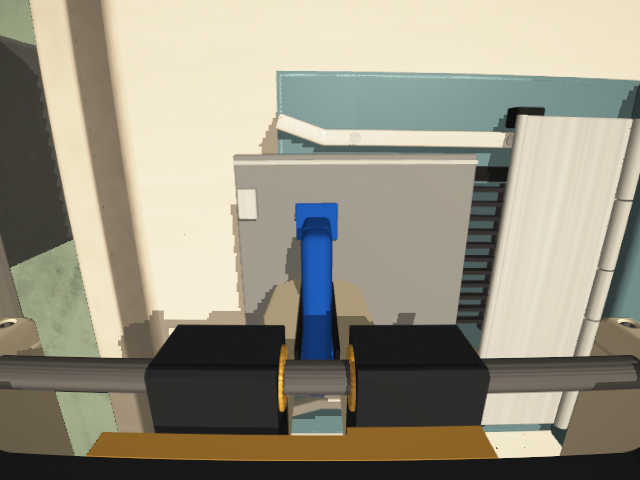

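The cover is now beside the guide: its edge is at row ~155, the guide's inner edge at row ~145, and the flap edge at column ~515. Measuring the gap.

Run:
```python
from h import *
s=snap("wrist");g=cv2.cvtColor(s["color"],cv2.COLOR_BGR2GRAY).astype(int)
for x in (340,400,460): print(x,list(enumerate(g[124:166,x],124)))
for u,z in (((460,145.5),.077),((340,144.5),.077),((460,154.5),.0785),((250,154.5),.0785),((460,154.5),.0745)): print(u,np.round(ray(s,u,z),4))
```

```text
340 [(124, np.int64(154)), (125, np.int64(153)), (126, np.int64(153)), (127, np.int64(153)), (128, np.int64(148)), (129, np.int64(172)), (130, np.int64(223)), (131, np.int64(234)), (132, np.int64(237)), (133, np.int64(236)), (134, np.int64(236)), (135, np.int64(237)), (136, np.int64(237)), (137, np.int64(238)), (138, np.int64(238)), (139, np.int64(236)), (140, np.int64(235)), (141, np.int64(234)), (142, np.int64(234)), (143, np.int64(233)), (144, np.int64(219)), (145, np.int64(155)), (146, np.int64(93)), (147, np.int64(89)), (148, np.int64(88)), (149, np.int64(88)), (150, np.int64(87)), (151, np.int64(88)), (152, np.int64(127)), (153, np.int64(128)), (154, np.int64(133)), (155, np.int64(154)), (156, np.int64(159)), (157, np.int64(160)), (158, np.int64(160)), (159, np.int64(164)), (160, np.int64(204)), (161, np.int64(220)), (162, np.int64(223)), (163, np.int64(216)), (164, np.int64(179)), (165, np.int64(160))]
400 [(124, np.int64(150)), (125, np.int64(150)), (126, np.int64(150)), (127, np.int64(150)), (128, np.int64(150)), (129, np.int64(150)), (130, np.int64(175)), (131, np.int64(227
[... 1150 characters left out ...]
42, np.int64(232)), (143, np.int64(233)), (144, np.int64(233)), (145, np.int64(230)), (146, np.int64(198)), (147, np.int64(108)), (148, np.int64(86)), (149, np.int64(86)), (150, np.int64(86)), (151, np.int64(86)), (152, np.int64(86)), (153, np.int64(108)), (154, np.int64(139)), (155, np.int64(153)), (156, np.int64(160)), (157, np.int64(160)), (158, np.int64(159)), (159, np.int64(163)), (160, np.int64(218)), (161, np.int64(221)), (162, np.int64(222)), (163, np.int64(220)), (164, np.int64(160)), (165, np.int64(159))]
(460, 145.5) [0.5068 0.0095 0.077 ]
(340, 144.5) [0.4456 0.0096 0.077 ]
(460, 154.5) [0.5067 0.0051 0.0785]
(250, 154.5) [0.4001 0.0048 0.0785]
(460, 154.5) [0.5083 0.0049 0.0745]
```

The gap is 4.0–4.4 mm, so the cover is centred; the guide is turned about −0.01 rad relative to it. Trim the yaw, lower 2 mm and slide in 30 mm.

```bash
python3 -m jog '[[[0,0,0.025,0,0,0.006],[0,0,0,0,0,0],[0,0.067,0,0,0,0],[0,0.067,0,0,0,0],[0,0,0,0,0,0]]]'
python3 -m jog '[[[0,0.067,0,0,0,0],[0,0.067,0,0,0,0],[0,0.067,0,0,0,0],[0,0.067,0,0,0,0],[0,0,0,0,0,0],[0,0,0,0,0,0]]]'
python3 - <<'E'
from h import *
s=snap("wrist");st();print(np.round(T(ctrl.get_obs())[:3,:3],4));cv2.imwrite("pics/w7.png",s["color"])
for n in ("side","scene"):
  s=snap(n);print(n,[(q,mark(s,q)) for q in ("cover_grip","cover_far","flap_edge")])
E
```

```text
time: 18.35
eef_pos: [0.4438, -0.0667, 0.0887]
orientation: [2.231, 2.21, 0.001]
wrist_force: [1.3, 0.1, 0.6]
opening: 0.0139
finger_force: 45.0
time: 18.85
eef_pos: [0.4635, -0.0668, 0.0887]
orientation: [2.231, 2.21, 0.001]
wrist_force: [1.3, 0.6, 0.6]
opening: 0.0135
finger_force: 45.0
{'time': 18.9, 'q': [-0.2427, 0.3977, 1.9707, 0.0001, 0.7718, -0.2336], 'eef_pos': [0.4633, -0.0668, 0.0887], 'orientation': [2.2308, 2.2104, 0.0013], 'wrist_force': [2.6794, -0.0645, 0.3578], 'opening': 0.014, 'finger_force': 44.9625}
[[ 9.2e-03  1.0e+00  1.4e-03]
 [ 1.0e+00 -9.2e-03 -3.0e-04]
 [-3.0e-04  1.4e-03 -1.0e+00]]
side [('cover_grip', [(0.67, array([ 0.4617, -0.0661,  0.1051]))]), ('cover_far', [(0.76, array([ 0.5483, -0.0679,  0.0746]))]), ('flap_edge', [(0.91, array([ 0.5245, -0.0676,  0.0818])), (0.66, array([ 0.5307, -0.0687,  0.0066]))])]
scene [('cover_grip', [(0.58, array([ 0.4641, -0.0647,  0.1047]))]), ('cover_far', [(0.75, array([ 0.5475, -0.0722,  0.0765]))]), ('flap_edge', [(0.85, array([ 0.528 , -0.0681,  0.0799]))])]
```

View pics/w7.png

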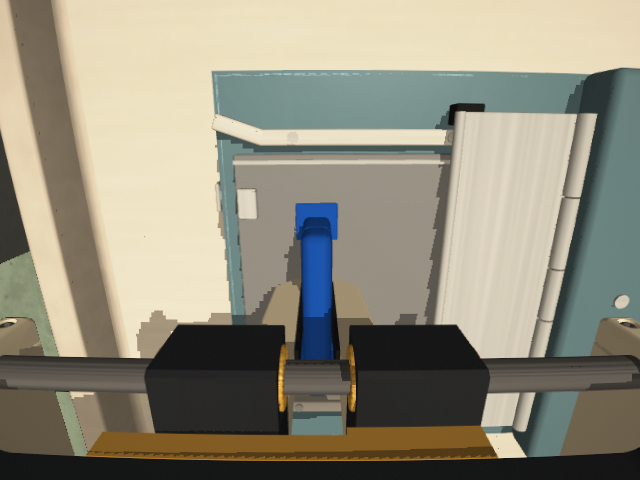

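The far edge is under the flap (edge at column ~455), which lies undisturbed, and the guide gap is even. Continue towards the stop.

```bash
python3 -m jog '[[[0,0.05,0,0,0,0],[0,0.05,0,0,0,0],[0,0.04,0,0,0,0],[0,0,0,0,0,0],[0,0,0,0,0,0]]]'; python3 -m jog '[[[0,0.02,0,0,0,0],[0,0,0,0,0,0],[0,0,0,0,0,0]]]';  python3 -m jog '[[[0,0.02,0,0,0,0],[0,0,0,0,0,0],[0,0,0,0,0,0]]]'
```

```text
time: 19.72
eef_pos: [0.4736, -0.0668, 0.0885]
orientation: [2.231, 2.211, 0.001]
wrist_force: [0.7, 0.9, 0.7]
opening: 0.0138
finger_force: 45.0
time: 19.97
eef_pos: [0.4746, -0.0668, 0.0885]
orientation: [-2.232, -2.211, 0.0]
wrist_force: [-0.8, 1.1, 0.5]
opening: 0.0138
finger_force: 45.0
time: 20.22
eef_pos: [0.4761, -0.0668, 0.0884]
orientation: [-2.232, -2.211, 0.0]
wrist_force: [-1.6, 0.0, 0.1]
opening: 0.0134
finger_force: 45.0
```

```bash
python3 -m jog '[[[0,0.02,0,0,0,0],[0,0,0,0,0,0],[0,0,0,0,0,0]]]'; python3 -m jog '[[[0,0.02,0,0,0,0],[0,0,0,0,0,0],[0,0,0,0,0,0]]]'
```

```text
time: 20.47
eef_pos: [0.4763, -0.0667, 0.0882]
orientation: [-2.23, -2.209, 0.003]
wrist_force: [-7.7, 0.8, 4.6]
opening: 0.0137
finger_force: 45.0
time: 20.72
eef_pos: [0.4763, -0.0667, 0.0879]
orientation: [-2.228, -2.208, 0.007]
wrist_force: [-14.9, -1.9, 7.6]
opening: 0.0136
finger_force: 45.0
```

The stop is met at x = 0.476. Ease the push and press down.

```bash
python3 -m jog '[[[0,-0.025,0.02,0,0,0],[0,0,0,0,0,0],[0,0,0,0,0,0]]]'; python3 -m jog '[[[0,0,0.02,0,0,0],[0,0,0,0,0,0],[0,0,0,0,0,0]]]';  python3 -m jog '[[[0,0,0.02,0,0,0],[0,0,0,0,0,0],[0,0,0,0,0,0]]]'
```

```text
time: 20.97
eef_pos: [0.4763, -0.0668, 0.0869]
orientation: [-2.23, -2.21, 0.002]
wrist_force: [-6.8, -0.1, 6.0]
opening: 0.0135
finger_force: 45.0
time: 21.22
eef_pos: [0.4762, -0.0668, 0.0866]
orientation: [-2.23, -2.21, 0.002]
wrist_force: [-14.3, 0.5, 24.3]
opening: 0.0135
finger_force: 45.0
time: 21.47
eef_pos: [0.4762, -0.0668, 0.0863]
orientation: [-2.23, -2.211, 0.003]
wrist_force: [-21.8, 2.5, 46.3]
opening: 0.0137
finger_force: 45.0
```

Down hard at z = 0.0863, which is deck level. Ease slightly and check.

```bash
python3 -m jog '[[[0,-0.01,-0.01,0,0,0],[0,0,0,0,0,0],[0,0,0,0,0,0],[0,0,0,0,0,0],[0,0,0,0,0,0]]]'
python3 - <<'E'
from h import *
st();print(np.round(T(ctrl.get_obs())[:3,:3],4))
for n in ("wrist","side","scene"):
  s=snap(n);print(n,[(q,mark(s,q)) for q in ("cover_grip","cover_far","flap_edge","damper_knob")])
  if n=="wrist": cv2.imwrite("pics/w8.png",s["color"])
E
```

```text
time: 21.88
eef_pos: [0.4762, -0.0668, 0.0864]
orientation: [-2.231, -2.211, 0.001]
wrist_force: [-13.5, 2.7, 29.8]
opening: 0.0137
finger_force: 45.0
{'time': 21.8833, 'q': [-0.2361, 0.4213, 1.9388, -0.0002, 0.7821, -0.227], 'eef_pos': [0.4762, -0.0668, 0.0864], 'orientation': [-2.2311, -2.2111, 0.0007], 'wrist_force': [-13.522, 2.6894, 29.803], 'opening': 0.0137, 'finger_force': 45.015}
[[ 9.e-03  1.e+00 -6.e-04]
 [ 1.e+00 -9.e-03  0.e+00]
 [ 0.e+00 -6.e-04 -1.e+00]]
wrist [('cover_grip', []), ('cover_far', [(0.68, array([ 0.5597, -0.0676,  0.0686]))]), ('flap_edge', [(0.83, array([ 0.5363, -0.0716,  0.0805]))]), ('damper_knob', [])]
side [('cover_grip', [(0.58, array([ 0.4751, -0.0693,  0.1029]))]), ('cover_far', [(0.64, array([ 0.5597, -0.0691,  0.0693]))]), ('flap_edge', [(0.74, array([ 0.524 , -0.065 ,  0.0804]))]), ('damper_knob', [(0.53, array([ 0.4526, -0.2495,  0.1118]))])]
scene [('cover_grip', [(0.9, array([ 0.4755, -0.0677,  0.1041]))]), ('cover_far', [(0.68, array([ 0.5592, -0.0737,  0.0723]))]), ('flap_edge', [(0.8, array([ 0.532 , -0.0684,  0.0826]))]), ('damper_knob', [(0.57, array([ 0.4526, -0.2472,  0.109 ]))])]
```

View pics/w8.png

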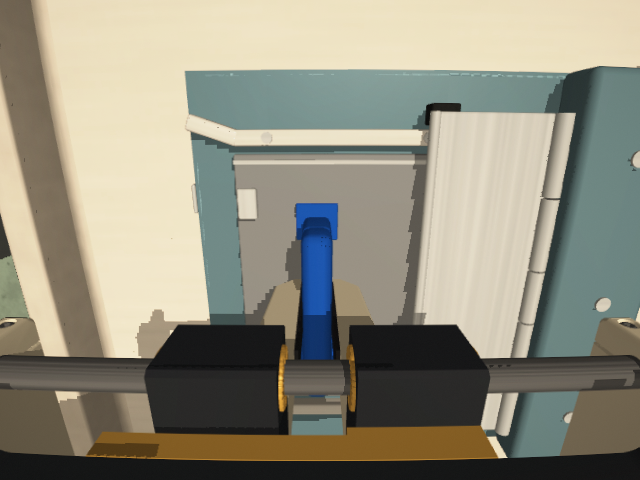

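The cover lies flat between the guides with its far edge at x ≈ 0.559 against the stop. The flap is at rest (edge at column ~430), the downward push is 30 N, and the damper is closed.

```bash
python3 -c "
from bench import ctrl
print(ctrl.job_done())"
```

```text
the job is handed in; nothing more can be done
None
```

The job is handed in, though no verdict came back: the damper is at its closed stop, and the cover is against the back stop under the resting flap, still gripped and pressed flat with about 30 N. The seal, the flap angle and the bystanders were not measured directly.

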